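Lock the shaker tray and start the shaker

TASK

Turn the clamp knob on the shaker's deck clockwise (seen from above) to its stop, so that its steel tongue lies over the front edge of the flask tray and locks it. Only then start the shaker: twist the spring-return start knob on the separate control box clockwise fully to its stop and let go, so that it springs back. Leave the tray in its place and do not disturb the glassware and the box standing around.

Things in the scene. Friction and masses are not known exactly. Their poses are not given: they have to be found in the camera images.
- shaker: Orbital shaker, white box with grey deck, 300 (x) x 260 (y) x 90 mm high, fixed, yawed up to 0.2 rad. Origin: centre of its underside; its -x side faces the robot. The tray lies on the back of the deck between 16 mm high aluminium guides; the clamp knob stands on the front strip, at x -85, y +20 mm of this frame.
- tray: Perforated aluminium tray, 190 (x) x 224 (y) x 8 mm, 0.9 kg, loose in its guides on the deck (90 mm high), carrying two fixed 95 mm tall glass flasks at x +48, y +-58 mm. Origin: centre of its underside. It starts home: leave it there. An 18 mm high steel lug stands 29 mm behind its front edge; the turned tongue lies in front of the lug and stops the tray from sliding out towards the robot.
- clamp_grip (a point): Grip point of the clamp knob, on its vertical axis, 130 mm above the table. Black upright bar grip 46 mm long, 12 mm wide, 107 to 137 mm above the table; steel tongue right under it (top at 107 mm: keep fingertips above), 14 mm wide, reaching 55 mm from the axis in +x, 17 in -x. x: along bar and tongue, to the tongue's end; z up. The tray's front edge is 31 mm from the axis.
- clamp_knob (a joint): Clamp knob angle, rad, growing clockwise seen from above: 0 = open stop, tongue 1.4 rad anticlockwise from the shaker's +x; 1.4 = closed stop, tongue along the shaker's +x, over the tray's edge. Starts at 0 to 0.2. Friction of 0.04 N m holds it where it is left.
- control: Control box, white with a grey top, 120 (x) x 110 (y) x 60 mm high, fixed to the table to the left or the right of the shaker, yawed by up to 0.3 rad. Origin: centre of its underside. The start knob stands at the centre of its top; two white ticks mark its rest and stop directions.
- start_grip (a point): Grip point of the start knob, on its vertical axis, 92 mm above the table. Black upright bar grip 46 mm long, 12 mm wide, 69 to 99 mm above the table, on a round skirt 50 mm across with its top at 69 mm: keep fingertips above that. x: along the bar, to the white line on its top; z up.
- start_knob (a joint): Angle of the start knob, rad, growing clockwise seen from above: 0 = rest (bar along the control box's x axis), 1.2 = stop. A spring turns it back to 0 from anywhere when let go: 0.035 N m at rest, 0.155 N m at the stop, back in about 0.3 s. The bar needs 46 mm between the fingers to swing freely.
- beaker: Bystander: open glass beaker, 70 mm across, 85 mm high, loose. Origin: centre of its underside.
- jar: Bystander: amber glass jar with a white cap, 60 mm across, 85 mm high, loose. Origin: centre of its underside.
- tipbox: Bystander: closed grey plastic box, 85 (x) x 120 (y) x 50 mm high, loose. Origin: centre of its underside.
There are look-alikes about, which are no part of the job. Of the things like the control, leave any that is blue or yellow; of the rest the larger one is meant.

How it is judged:
On the way, in this order (a step that is already met when the one before it is completed fails the run):
1. the clamp knob is turned to its closed stop (1.25 of 1.4 rad or more) (value of joint clamp_knob above 1.25 rad), for 0.2 s.
2. the start knob is twisted to its stop (1.1 of 1.2 rad or more) (value of joint start_knob above 1.1 rad), for 0.1 s.
At the end, for the whole second after the job is handed in: The clamp knob is at its closed stop (1.25 rad or more), the start knob has sprung back to rest (under 0.1 rad), and the tray lies still within 10 mm of where it was (value of joint clamp_knob above 1.25 rad and value of joint start_knob below 0.1 rad and distance of tray from where it was at the start of the episode below 0.01 m and linear speed of tray below 0.02 m/s); the robot touches nothing.
It fails at once if the start knob is turned (over 0.6 rad) while the tray is not locked (clamp knob under 1.2 rad) (value of joint start_knob above 0.6 rad and value of joint clamp_knob below 1.2 rad).
It fails at once if the tray is shifted by more than 15 mm (distance of tray from where it was at the start of the episode above 0.015 m).
It fails at once if the beaker, the jar or the box is moved by more than 20 mm or tipped over (distance of any of beaker, jar, tipbox from where it was at the start of the episode above 0.02 m or angle between any of beaker, jar's own z axis and vertical above 0.4 rad).
It also fails if it takes over 64 s, if anything falls off the work surface, if the arm or the gripper's body presses on something with over 40 N, if the wrist force passes 120 N, or if a joint passes its speed limit or range.

ROBOT

A 6-joint arm with a two-finger parallel gripper is mounted at the origin on the work surface. World frame = base frame: x ahead of the robot, y to its left, z up, the work surface at z = 0. Lengths are in m, angles in rad, forces in N, time in s.
With the tool pointing down it reaches from about 0.3 to 0.875 m from the base axis. Payload 4.2 kg.
Tool frame: the origin (TCP) lies between the finger pads; the fingertips stand 8 mm ahead of it and the grasp point (between the pads) lies 11 mm behind it; z points along the fingers, y is the line along which they close (so a half turn about z gives the same grasp; the last joint's range is limited). The gripper opens to 85 mm and grips with 20 to 120 N. Pads are 22 mm wide; open, the fingers measure 114 mm over their backs; the gripper's body (76 mm by 85 mm) begins 54 mm behind the grasp point. The pads swing forward as they close: fully open they stand 13 mm farther back than shut.
Start: joints at [-1.173, 0.32, 1.565, -0, 1.257, -0.02], TCP at [0.233, -0.526, 0.239] pointing down, gripper open.
Joint ranges: [-3.11, 3.11], [-0.84, 2.01], [0.21, 2.61], [-1.34, 4.49], [0.05, 2.63], [-2.56, 2.56]. Speed limits (rad/s): [2.57, 2.57, 3.14, 3.14, 3.14, 3.14].

INTERFACE

Orientations are given as a unit quaternion [x, y, z, w].
In Python, from rig import telemetry, optics, ticket gives the robot as it stands.
- The arm moves only by the tool jog_arm, never from a script. Its argument "series" is a list that holds one entry, the list of rows, each a list of 7 numbers: the turn, a rotation vector about the tool's x, y, z in rad, then the shift along the tool's x, y, z in mm, then the opening, from 0 (shut) to 1 (fully open). A call has exactly 5 rows; each row is the pose to reach, as a shift and turn from the pose commanded when the call began, along the tool's axes at that moment; what a row does not reach only later rows make up. A row lasts 1/10 s, in which the tool goes at most 50 mm and 8.59 degrees, less where a joint would pass 70% of its speed; a pose out of reach is approached as far as the arm can. A call with a gripper value outside its range is refused whole. The fingers move at their own pace and stop on an object; "squeeze" is the grip in N (left out, the last holds). Time passes only in rows, so rows that repeat a pose let the fingers close, or fill a call up. It gives the time, the measured TCP pose, the force, the opening and the grip force at its end, in the units of the state.
- telemetry.observe(): the state, without advancing time (a new reading comes with each control period).
- optics.camera(name): name is "scene" or "top" or "wrist"; returns a dict with "pixels" (420x560x3 uint8, red, green, blue), "fovy" (degrees; the focal length in pixels is half the picture's height over the tangent of half this angle, whatever the lens; pixels are square), "cx", "cy" (the principal point, pixels), "pose" (4x4, takes a point from camera to world coordinates); the wrist camera has in their place "hand_eye" (4x4, takes a point from camera to tool coordinates, whose origin is the TCP and whose axes are the flange's). Camera axes: x right, y up, looking along -z (the intrinsics and any distortion apply to the point x, -y, -z); pixel columns grow to the right and rows downward; lengths in m; the calibration is good to about 2 mm. A picture is of the moment at which its call begins: read the wrist's pose just before it. There is no depth.
- ticket.job_done(): hands the job in; it is judged then, once.
Trained networks look in a picture, given as the dict that the camera call returned (one of the last four; its "shot" number tells which), for a name from the list of things; names that differ only in an ending like _2 or _b are one class to them, and where a whole thing is asked for, a point or a joint stands for the part that bears it (a point fixed in the world has none). Each returns a list of dicts, best first, with "score" (0 to 1); they miss things now and then, are a little off and sometimes report something else, mostly with a low value. They report only what shows in the picture. A call takes as long as a camera call. They do not tell look-alikes from the thing itself.
- optics.spot_in(picture, thing): "position" ([x, y, z] in m, in world coordinates, good to about 4 mm: the middle of the surface that is visible of it).
- optics.landmark_of(picture, thing): "position" ([x, y, z] in m, in world coordinates, good to about 4 mm: a listed point, or the origin of a listed thing).
The state is a dict: "time": time; "joints": joint angles; "qvel": joint speeds; "effort": joint torques, N m; "tool_pos": TCP position; "tool_rot": TCP orientation; "contact_force": force on the tool from outside, world axes, zero at the start; "ft_torque": the same for the moment, N m; "finger_gap": finger opening in m; "grasp_force": force on a finger pad.
Only numpy, scipy, OpenCV 4.12 (cv2) and the standard library are available. Lean on these libraries where they do the work, as an engineer would, in place of code of your own. Each camera call takes 0.05 s, during which the arm holds its last target. There are 200 camera calls.

## Working session

There is one attempt and no reset: what is moved stays moved. The work goes in short steps, Python scripts to look and compute and a tool call to move; the robot and the scene stay as the last step left them, time stands still between calls to the robot, and variables do not carry over. Pictures are saved under pics/ and viewed, at most 10 in all, crops included, and the job is handed in when it is done.

Besides the shell and the picture viewer there is one more tool, called after ">>>" as name(argument=value, ...) on one line, values as JSON. jog_arm: Moves the arm, as the interface text tells. Its arguments: {"type":"object","properties":{"series":{"type":"array"},"squeeze":{"type":"number"}},"required":["series"]}

```bash
mkdir -p pics; ls
python3 - <<'E'
from rig import telemetry, optics
import cv2,numpy as np
s=telemetry.observe(); print(s['time'],s['tool_pos'],s['tool_rot'],s['finger_gap'])
ims=[]
for n in ['scene','top']:
    p=optics.camera(n); print(n,p['fovy'],p['cx'],p['cy'],[k for k in p if k!='pixels'],np.round(p['pose'],3).tolist())
    cv2.imwrite(f'pics/{n}0.png',p['pixels'][:,:,::-1])
    for t in ['shaker','tray','clamp_grip','control','start_grip','beaker','jar','tipbox']:
        print(t,[(np.round(d['position'],3).tolist(),round(d['score'],2)) for d in optics.landmark_of(p,t)])
E
```

```text
pics
0.0 [ 0.23311387 -0.52511459  0.2384835 ] [ 9.78259204e-01  2.07384053e-01 -1.74974798e-04 -8.67520212e-04] 0.08523421037761977
scene 49.19232820834296 280.2050750910293 199.7394127027105 ['fovy', 'cx', 'cy', 'pose', 'shot'] [[-0.543, -0.614, 0.573, 1.223], [0.839, -0.385, 0.384, 0.574], [-0.016, 0.689, 0.724, 0.999], [0.0, 0.0, 0.0, 1.0]]
shaker []
tray [([0.62, -0.008, 0.092], 0.66)]
clamp_grip [([0.491, -0.007, 0.13], 0.6)]
control [([0.311, 0.151, 0.001], 0.94), ([0.447, 0.339, 0.001], 0.85), ([0.437, 0.52, 0.002], 0.81), ([0.28, 0.308, 0.001], 0.58)]
start_grip [([0.439, 0.52, 0.092], 0.8), ([0.308, 0.154, 0.069], 0.68), ([0.446, 0.343, 0.09], 0.65), ([0.277, 0.308, 0.07], 0.56), ([0.62, -0.008, 0.088], 0.34)]
beaker [([0.459, -0.298, 0.004], 0.93), ([0.45, 0.34, 0.002], 0.72)]
jar []
tipbox [([0.663, 0.301, -0.001], 0.97)]
top 49.8451351254475 277.96550800887627 209.78223490566378 ['fovy', 'cx', 'cy', 'pose', 'shot'] [[0.026, 0.996, -0.08, 0.391], [-1.0, 0.025, -0.013, 0.072], [-0.011, 0.08, 0.997, 1.186], [0.0, 0.0, 0.0, 1.0]]
shaker []
tray [([0.616, -0.007, 0.093], 0.71)]
clamp_grip [([0.494, -0.012, 0.128], 0.74)]
control [([0.445, 0.346, 0.001], 0.98), ([0.284, 0.306, 0.0], 0.89), ([0.307, 0.154, -0.003], 0.79), ([0.434, 0.517, 0.002], 0.71)]
start_grip [([0.446, 0.345, 0.095], 0.85), ([0.442, 0.519, 0.089], 0.75), ([0.277, 0.309, 0.07], 0.73), ([0.314, 0.153, 0.067], 0.44)]
beaker [([0.46, -0.302, 0.002], 0.77), ([0.444, 0.345, 0.002], 0.48)]
jar [([0.698, -0.307, 0.003], 0.88), ([0.454, -0.3, 0.005], 0.46)]
tipbox [([0.663, 0.304, -0.004], 0.93)]
```

View pics/top0.png

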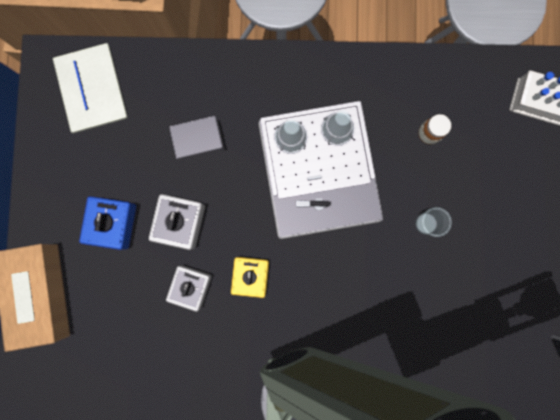

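View pics/scene0.png

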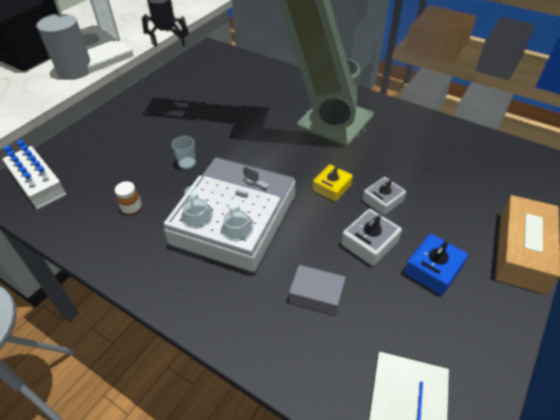

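```bash
cat > h.py <<'E'
from rig import telemetry, optics
import cv2,numpy as np
from scipy.spatial.transform import Rotation as R
def down(psi):  # tool x at world angle psi, z down
    c,s=np.cos(psi),np.sin(psi); return R.from_matrix([[c,s,0],[s,-c,0],[0,0,-1]])
def go(pos,psi):
    s=telemetry.observe(); r=R.from_quat(s['tool_rot'])
    print('turn',np.round((r.inv()*down(psi)).as_rotvec(),3),'mm',np.round(r.inv().apply(np.array(pos)-s['tool_pos'])*1000,1),'t',s['time'])
def wrist(name=None):
    s=telemetry.observe(); p=optics.camera('wrist')
    T=np.eye(4);T[:3,:3]=R.from_quat(s['tool_rot']).as_matrix();T[:3,3]=s['tool_pos']
    p['T']=T@np.array(p['hand_eye'])
    if name: cv2.imwrite(name,p['pixels'][:,:,::-1])
    return p
def ray(p,uv,z):
    T=p.get('T',p.get('pose')); f=210/np.tan(np.radians(p['fovy'])/2)
    d=T[:3,:3]@np.array([(uv[0]-p['cx'])/f,-(uv[1]-p['cy'])/f,-1]); o=T[:3,3]
    return (o+d*(z-o[2])/d[2])[:2]
E
python3 - <<'E'
from h import *
go([.47,-.01,.29],1.5)
p=wrist(); print(np.round(p['hand_eye'],3).tolist(),p['fovy'])
E
```

```text
turn [ 0.     0.    -1.082] mm [ 425.5 -375.2  -50.7] t 0.9
[[-0.0, 0.959, 0.283, 0.071], [1.0, 0.0, 0.0, -0.001], [0.0, 0.283, -0.959, -0.134], [0.0, 0.0, 0.0, 1.0]] 64.69984439044491
```

>>> jog_arm(series=[[[0,0,0,40,-30,-50,1],[0,0,0,80,-65,-50,1],[0,0,0,117,-100,-50,1],[0,0,0,153,-135,-50,1],[0,0,0,189,-166,-50,1]]])

```text
time: 1.45
tool_pos: [0.3318, -0.3114, 0.2897]
tool_rot: [0.978, 0.207, 0.0, 0.0]
contact_force: [0.9, 0.2, -0.3]
finger_gap: 0.0859
grasp_force: 0.0
```

>>> jog_arm(series=[[[0,0,0,36,-32,0,1],[0,0,0,72,-64,0,1],[0,0,0,109,-96,0,1],[0,0,0,145,-128,0,1],[0,0,0,180,-160,0,1]]])

```text
time: 1.95
tool_pos: [0.4315, -0.092, 0.2896]
tool_rot: [0.978, 0.207, 0.0, 0.0]
contact_force: [1.0, -1.4, -0.5]
finger_gap: 0.085
grasp_force: 0.0
```

>>> jog_arm(series=[[[0,0,-0.14,25,-22,0,0.8],[0,0,-0.28,55,-50,0,0.5],[0,0,-0.42,55,-50,0,0.4],[0,0,-0.56,55,-50,0,0.4],[0,0,-0.7,55,-50,0,0.4]]])

```text
time: 2.45
tool_pos: [0.4611, -0.0253, 0.2892]
tool_rot: [0.846, 0.533, -0.0, 0.0]
contact_force: [0.1, 0.3, 0.1]
finger_gap: 0.034
grasp_force: 0.0
```

>>> jog_arm(series=[[[0,0,-0.14,0,0,0,0.4],[0,0,-0.28,0,0,0,0.4],[0,0,-0.38,0,0,0,0.4],[0,0,-0.38,0,0,0,0.4],[0,0,-0.38,0,0,0,0.4]]])

```text
time: 2.95
tool_pos: [0.461, -0.0259, 0.2893]
tool_rot: [0.733, 0.68, 0.0, 0.0]
contact_force: [0.5, 0.1, 0.5]
finger_gap: 0.0341
grasp_force: 0.0
```

Run:
```python
from h import *
s=telemetry.observe(); print(s['time'],s['tool_pos'],R.from_quat(s['tool_rot']).as_matrix()[:,0],s['finger_gap'],s['joints'],s['contact_force'])
p=wrist('pics/w1.png')
for t in ['clamp_grip','shaker','tray']:
    print(t,[(np.round(d['position'],3).tolist(),round(d['score'],2)) for d in optics.landmark_of(p,t)])
```

```text
2.95 [ 0.46096233 -0.02587817  0.2892608 ] [ 7.50569084e-02  9.97179248e-01 -8.68276895e-05] 0.03412471658424919 [-8.09338178e-02  1.08663364e-01  1.71581709e+00 -8.90086613e-05
  1.31699649e+00 -5.78391860e-03] [0.49056463 0.08500227 0.45094378]
clamp_grip [([0.493, -0.016, 0.125], 0.62)]
shaker []
tray [([0.619, -0.012, 0.095], 0.57)]
```

View pics/w1.png

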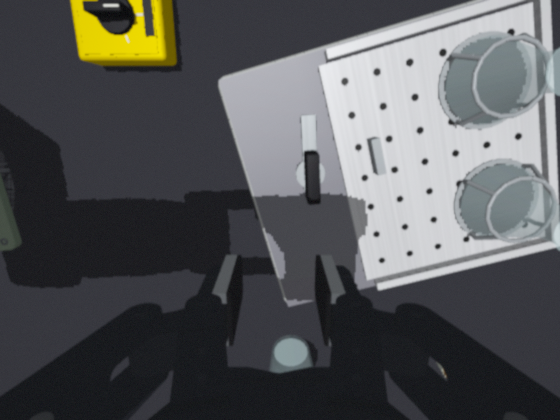

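Run:
```python
from h import *
p=wrist()
def seg(a,b,z):
    A,B=ray(p,a,z),ray(p,b,z); d=A-B; print(np.round(A,4),np.round(B,4),'len',np.linalg.norm(d).round(4),'ang',np.arctan2(d[1],d[0]).round(3),'mid',np.round((A+B)/2,4))
seg((312.5,153),(314.5,203),.137)
seg((308,116),(311,174),.107)
seg((321,66),(368,280),.098)
seg((220,85),(270,247),.09)
# dark bar outline
g=cv2.cvtColor(p['pixels'],cv2.COLOR_RGB2GRAY)[145:212,290:335]
cv2.imwrite('pics/c1.png',cv2.resize(g,None,fx=9,fy=9,interpolation=cv2.INTER_CUBIC)[:600])
t=optics.camera('top')['pixels']
```

```text
[0.492  0.0118] [ 0.4918 -0.0326] len 0.0444 ang 1.566 mid [ 0.4919 -0.0104]
[0.4923 0.042 ] [ 0.4925 -0.0118] len 0.0538 ang 1.575 mid [0.4924 0.0151]
[0.5069 0.0845] [ 0.5498 -0.1346] len 0.2232 ang 1.764 mid [ 0.5284 -0.025 ]
[0.4125 0.076 ] [ 0.4461 -0.0913] len 0.1706 ang 1.769 mid [ 0.4293 -0.0077]
```

View pics/c1.png

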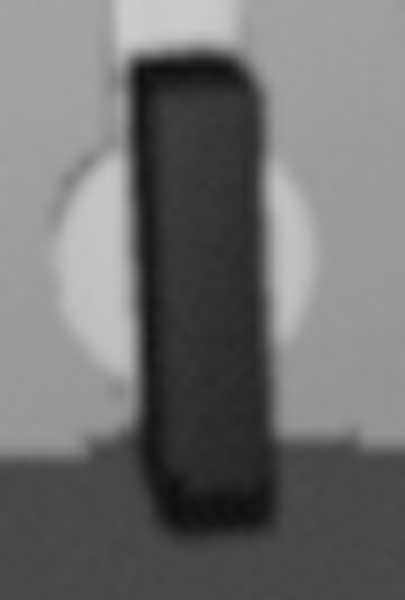

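```bash
python3 -c "
from h import *
go([.492,-.0107,.119],1.57)"
```

```text
turn [ 0.     0.    -0.073] mm [ 17.4  29.8 170.2] t 3.25
```

>>> jog_arm(series=[[[0,0,-0.073,17.5,30,20,0.4],[0,0,-0.073,17.5,30,60,0.4],[0,0,-0.073,17.5,30,100,0.4],[0,0,-0.073,17.5,30,125,0.4],[0,0,-0.073,17.5,30,125,0.4]]])

```text
time: 3.75
tool_pos: [0.4897, -0.0105, 0.1609]
tool_rot: [0.707, 0.707, -0.003, -0.003]
contact_force: [-0.4, -0.2, -0.1]
finger_gap: 0.034
grasp_force: 0.0
```

Run:
```python
from h import *
go([.492,-.0107,.119],1.57)
p=wrist('pics/w2.png')
print([(np.round(d['position'],3).tolist(),round(d['score'],2)) for d in optics.landmark_of(p,'clamp_grip')])
```

```text
turn [-0.008 -0.     0.001] mm [-0.2  2.6 41.9] t 3.75
[([0.62, -0.009, 0.094], 0.33)]
```

View pics/w2.png

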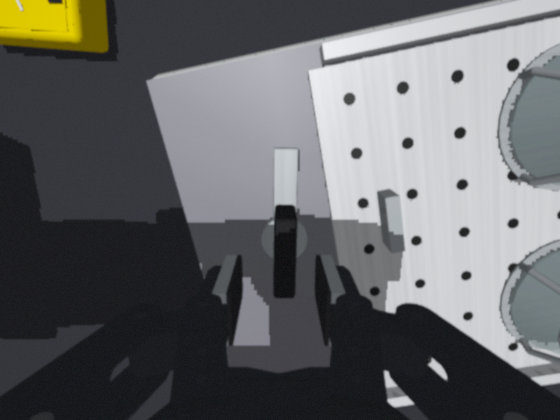

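The bar (275–297, 205–297) sits between the fingers (237 and 320), in line with them. I'll descend and grip it.

>>> jog_arm(series=[[[0,0,0,0,0,20,0.4],[0,0,0,0,0,40,0.4],[0,0,0,0,0,44,0.4],[0,0,0,0,0,44,0.4],[0,0,0,0,0,44,0.4]]])

```text
time: 4.35
tool_pos: [0.4934, -0.0107, 0.1219]
tool_rot: [0.707, 0.707, 0.001, 0.001]
contact_force: [-0.2, 0.3, 0.1]
finger_gap: 0.0341
grasp_force: 0.0
```

>>> jog_arm(series=[[[0,0,0,0,0,0,0.05],[0,0,0,0,0,0,0.05],[0,0,0,0,0,0,0.05],[0,0,0,0,0,0,0.05],[0,0,0,0,0,0,0.05]]], squeeze=30)

```text
time: 4.85
tool_pos: [0.4927, -0.0107, 0.1214]
tool_rot: [0.707, 0.707, 0.001, 0.001]
contact_force: [-2.2, 0.6, 5.9]
finger_gap: 0.0113
grasp_force: 32.6
```

>>> jog_arm(series=[[[0,0,0.12,0,0,0,0.05],[0,0,0.24,0,0,0,0.05],[0,0,0.36,0,0,0,0.05],[0,0,0.48,0,0,0,0.05],[0,0,0.6,0,0,0,0.05]]])

```text
time: 5.35
tool_pos: [0.4935, -0.0109, 0.1214]
tool_rot: [0.886, 0.465, 0.001, 0.001]
contact_force: [1.2, 0.1, 4.4]
finger_gap: 0.0112
grasp_force: 32.3
```

>>> jog_arm(series=[[[0,0,0.12,0,0,0,0.05],[0,0,0.24,0,0,0,0.05],[0,0,0.36,0,0,0,0.05],[0,0,0.48,0,0,0,0.05],[0,0,0.6,0,0,0,0.05]]])

```text
time: 5.85
tool_pos: [0.494, -0.0115, 0.1214]
tool_rot: [0.983, 0.182, 0.002, 0.001]
contact_force: [2.2, -4.5, 3.7]
finger_gap: 0.0115
grasp_force: 32.2
```

>>> jog_arm(series=[[[0,0,0.08,0,0,0,0.05],[0,0,0.16,0,0,0,0.05],[0,0,0.18,0,0,0,0.05],[0,0,0.18,0,0,0,0.05],[0,0,0.18,0,0,0,0.05]]])

```text
time: 6.35
tool_pos: [0.4941, -0.0118, 0.1214]
tool_rot: [0.995, 0.096, 0.002, 0.002]
contact_force: [1.8, -4.8, 4.0]
finger_gap: 0.0114
grasp_force: 32.3
```

Run:
```python
from h import *
s=telemetry.observe(); x=R.from_quat(s['tool_rot']).as_matrix()[:,0]
print(s['time'],s['tool_pos'],np.arctan2(x[1],x[0]),s['finger_gap'],s['grasp_force'],s['contact_force'],s['ft_torque'])
```

```text
6.35 [ 0.49409589 -0.01177511  0.1213939 ] 0.1930608550479116 0.011401320479490475 32.311719954013824 [ 1.83275246 -4.76613344  4.0466188 ] [-0.69074669 -0.22615748  0.22588146]
```

>>> jog_arm(series=[[[0,0,0.03,0,0,0,0.05],[0,0,0.06,0,0,0,0.05],[0,0,0.06,0,0,0,0.05],[0,0,0.06,0,0,0,0.05],[0,0,0.06,0,0,0,0.05]]])

```text
time: 6.85
tool_pos: [0.4942, -0.0118, 0.1215]
tool_rot: [0.998, 0.068, 0.002, 0.002]
contact_force: [3.1, -5.2, 4.9]
finger_gap: 0.0114
grasp_force: 51.0
```

Run:
```python
from h import *
s=telemetry.observe(); x=R.from_quat(s['tool_rot']).as_matrix()[:,0]
print(s['time'],s['tool_pos'],np.arctan2(x[1],x[0]),s['finger_gap'],s['grasp_force'],s['contact_force'],s['ft_torque'])
```

```text
6.85 [ 0.49421977 -0.01177146  0.12147104] 0.13623468925080764 0.011383409478770222 51.030369736254215 [ 3.05792087 -5.21831783  4.91090391] [-0.75287634 -0.37213954  1.17710737]
```

>>> jog_arm(series=[[[0,0,-0.02,0,0,0,0.4],[0,0,-0.02,0,0,0,0.4],[0,0,-0.02,0,0,0,0.4],[0,0,-0.02,0,0,0,0.4],[0,0,-0.02,0,0,-10,0.4]]])

```text
time: 7.35
tool_pos: [0.4909, -0.0105, 0.1293]
tool_rot: [0.997, 0.075, -0.002, -0.0]
contact_force: [0.5, 0.6, -0.3]
finger_gap: 0.0343
grasp_force: 0.0
```

>>> jog_arm(series=[[[0,0,0,0,0,-30,0.4],[0,0,0,0,0,-70,0.4],[0,0,0,0,0,-110,0.4],[0,0,0,0,0,-150,0.4],[0,0,0,0,0,-165,0.4]]])

```text
time: 7.85
tool_pos: [0.4936, -0.0106, 0.3003]
tool_rot: [0.997, 0.075, 0.004, 0.0]
contact_force: [1.0, 0.1, -0.3]
finger_gap: 0.0345
grasp_force: 0.0
```

Run:
```python
from h import *
p=wrist('pics/w3.png')
a=p['pixels']
t=optics.camera('top')
for n in ['control','start_grip']: print([(np.round(d['position'],3).tolist(),round(d['score'],2)) for d in optics.landmark_of(t,n)])
go([.43,.32,.26],3.3)
```

```text
[([0.283, 0.307, -0.002], 0.85), ([0.437, 0.518, 0.002], 0.61), ([0.441, 0.345, -0.001], 0.57), ([0.309, 0.152, -0.005], 0.56)]
[([0.448, 0.34, 0.095], 0.89), ([0.312, 0.152, 0.071], 0.58), ([0.438, 0.522, 0.088], 0.52), ([0.277, 0.306, 0.069], 0.5)]
turn [1.000e-03 0.000e+00 3.134e+00] mm [ -11.3 -336.    34.9] t 8.05
```

View pics/w3.png

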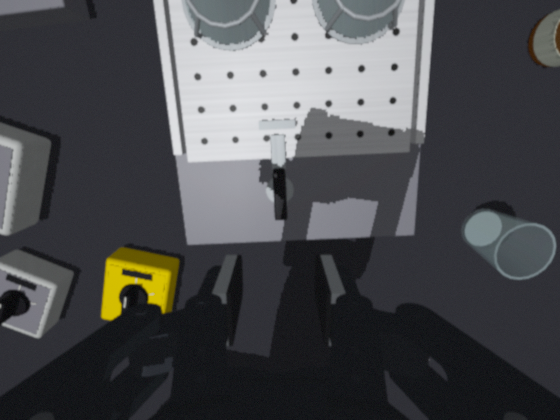

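>>> jog_arm(series=[[[0,0,-0.14,0,-40,0,0.6],[0,0,-0.28,-5,-85,0,0.8],[0,0,-0.42,-10,-130,0,1],[0,0,-0.56,-10,-175,0,1],[0,0,-0.7,-11,-220,0,1]]])

```text
time: 8.55
tool_pos: [0.4468, 0.2065, 0.2933]
tool_rot: [0.91, 0.415, -0.002, 0.0]
contact_force: [-0.0, 0.8, 0.3]
finger_gap: 0.0851
grasp_force: 0.0
```

>>> jog_arm(series=[[[0,0,-0.14,0,0,0,1],[0,0,-0.28,0,0,0,1],[0,0,-0.42,0,0,0,1],[0,0,-0.56,0,0,0,1],[0,0,-0.7,0,0,0,1]]])

```text
time: 9.05
tool_pos: [0.4473, 0.205, 0.2931]
tool_rot: [0.712, 0.702, -0.002, -0.001]
contact_force: [-0.0, -0.0, 0.5]
finger_gap: 0.085
grasp_force: 0.0
```

>>> jog_arm(series=[[[0,0,-0.14,0,0,0,1],[0,0,-0.28,0,0,0,1],[0,0,-0.42,0,0,0,1],[0,0,-0.56,0,0,0,1],[0,0,-0.7,0,0,0,1]]])

```text
time: 9.55
tool_pos: [0.4474, 0.2049, 0.2931]
tool_rot: [0.428, 0.904, -0.002, -0.001]
contact_force: [0.4, -0.4, 0.4]
finger_gap: 0.0855
grasp_force: 0.0
```

Run:
```python
from h import *
go([.47,.345,.26],2.9)
s=telemetry.observe();print(s['tool_pos'],s['joints'])
```

```text
turn [-0.004 -0.003 -0.643] mm [ 94.1 106.4  32.8] t 9.55
[0.44736643 0.20488514 0.29312919] [ 4.06100669e-01  1.58643703e-01  1.64625032e+00 -5.86663025e-06
  1.34106643e+00 -2.79630123e-01]
```

>>> jog_arm(series=[[[0,0,-0.14,20,22,0,1],[0,0,-0.28,40,44,0,1],[0,0,-0.42,60,66,0,1],[0,0,-0.54,80,88,0,1],[0,0,-0.64,94,106,0,1]]])

```text
time: 10.05
tool_pos: [0.4708, 0.3462, 0.2928]
tool_rot: [0.122, 0.992, -0.001, -0.002]
contact_force: [0.1, 0.3, -0.3]
finger_gap: 0.0856
grasp_force: 0.0
```

>>> jog_arm(series=[[[0,0,0,0,0,0,1],[0,0,0,0,0,0,1],[0,0,0,0,0,0,1],[0,0,0,0,0,0,1],[0,0,0,0,0,0,1]]])

```text
time: 10.55
tool_pos: [0.4715, 0.3442, 0.2954]
tool_rot: [0.126, 0.992, -0.0, 0.0]
contact_force: [0.1, -0.4, 0.2]
finger_gap: 0.0852
grasp_force: 0.0
```

Run:
```python
from h import *
p=wrist('pics/w4.png')
print(p['T'][:3,3],[(np.round(d['position'],3).tolist(),round(d['score'],2)) for d in optics.landmark_of(p,'start_grip')])
print(telemetry.observe()['tool_pos'],telemetry.observe()['tool_rot'])
```

```text
[0.40040109 0.3627535  0.42913274] [([0.442, 0.347, 0.093], 0.92), ([0.307, 0.154, 0.073], 0.78), ([0.436, 0.524, 0.094], 0.61)]
[0.47157044 0.34446501 0.29545787] [1.25485776e-01 9.92095406e-01 4.47955679e-05 1.51315416e-04]
```

View pics/w4.png

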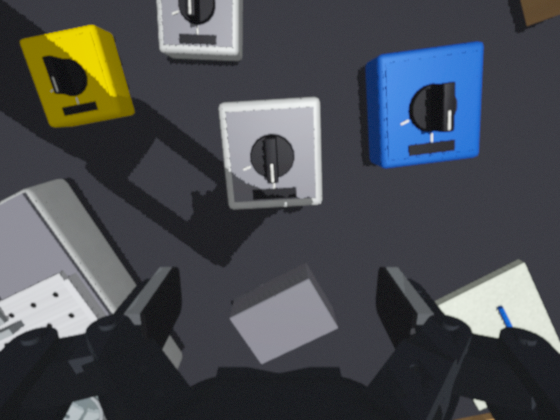

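Run:
```python
from h import *
p=wrist()
def seg(a,b,z):
    A,B=ray(p,a,z),ray(p,b,z); d=B-A; print(np.round(A,4),np.round(B,4),'len',np.linalg.norm(d).round(4),'ang',np.arctan2(d[1],d[0]).round(3),'mid',np.round((A+B)/2,4))
seg((273,136),(273,182),.099)
seg((221,107),(231,207),.06);seg((317,100),(320,203),.06);seg((221,107),(317,100),.06);seg((231,207),(320,203),.06)
seg((273,157),(247,168),.06)
g=p['pixels'][92:217,212:332]
cv2.imwrite('pics/c4.png',cv2.resize(g[:,:,::-1],None,fx=4.8,fy=4.8,interpolation=cv2.INTER_CUBIC))
```

```text
[0.4204 0.3528] [0.4645 0.3412] len 0.0455 ang -0.257 mid [0.4424 0.347 ]
[0.3799 0.3057] [0.4883 0.2841] len 0.1106 ang -0.197 mid [0.4341 0.2949]
[0.3984 0.4061] [0.5094 0.3849] len 0.113 ang -0.188 mid [0.4539 0.3955]
[0.3799 0.3057] [0.3984 0.4061] len 0.102 ang 1.388 mid [0.3891 0.3559]
[0.4883 0.2841] [0.5094 0.3849] len 0.103 ang 1.365 mid [0.4989 0.3345]
[0.4448 0.3458] [0.4494 0.3146] len 0.0316 ang -1.425 mid [0.4471 0.3302]
```

View pics/c4.png

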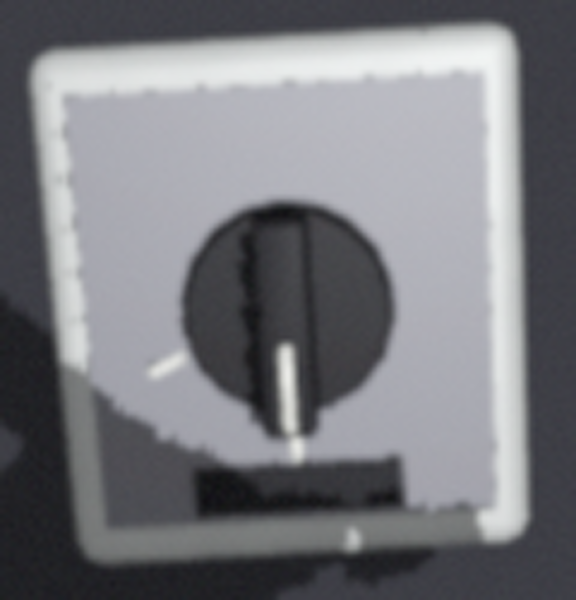

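```bash
python3 -c "
from h import *
go([.443,.346,.083],2.935)"
```

```text
turn [ 0.     0.    -0.045] mm [ 28.1  -5.8 212.4] t 10.7
```

>>> jog_arm(series=[[[0,0,-0.045,28,-6,20,0.5],[0,0,-0.045,28,-6,60,0.5],[0,0,-0.045,28,-6,100,0.5],[0,0,-0.045,28,-6,140,0.5],[0,0,-0.045,28,-6,150,0.5]]])

```text
time: 11.2
tool_pos: [0.4406, 0.3443, 0.1412]
tool_rot: [0.103, 0.995, -0.003, -0.003]
contact_force: [-0.4, -0.6, -1.9]
finger_gap: 0.0425
grasp_force: 0.0
```

>>> jog_arm(series=[[[0,0,0,0,0,0,0.5],[0,0,0,0,0,0,0.5],[0,0,0,0,0,10,0.5],[0,0,0,0,0,10,0.5],[0,0,0,0,0,10,0.5]]])

```text
time: 11.7
tool_pos: [0.4432, 0.3463, 0.1357]
tool_rot: [0.103, 0.995, 0.0, 0.0]
contact_force: [-0.5, -0.9, 0.6]
finger_gap: 0.0428
grasp_force: 0.0
```

Run:
```python
from h import *
go([.443,.346,.083],2.935)
wrist('pics/w5.png')
```

```text
turn [0.001 0.001 0.001] mm [ 0.1 -0.3 52.7] t 11.7
```

View pics/w5.png

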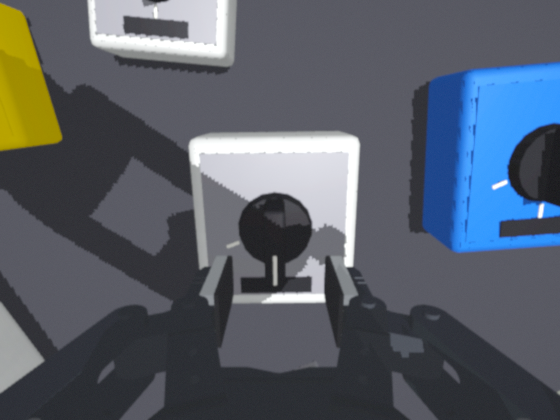

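The start knob's bar (275, 200–290) is centred between the fingers (225 and 335), and the box is square to the tool. I'll descend and grip it.

>>> jog_arm(series=[[[0,0,0,0,0,20,0.5],[0,0,0,0,0,40,0.5],[0,0,0,0,0,52,0.5],[0,0,0,0,0,52,0.5],[0,0,0,0,0,52,0.5]]])

```text
time: 12.25
tool_pos: [0.4433, 0.3464, 0.0836]
tool_rot: [0.103, 0.995, 0.0, 0.0]
contact_force: [-0.5, -0.0, 0.1]
finger_gap: 0.0426
grasp_force: 0.0
```

>>> jog_arm(series=[[[0,0,0,0,0,0,0.05],[0,0,0,0,0,0,0.05],[0,0,0,0,0,0,0.05],[0,0,0,0,0,0,0.05],[0,0,0,0,0,0,0.05]]], squeeze=40)

```text
time: 12.75
tool_pos: [0.4429, 0.3442, 0.0843]
tool_rot: [0.102, 0.995, -0.002, 0.0]
contact_force: [-0.5, -6.9, 6.7]
finger_gap: 0.0115
grasp_force: 40.6
```

>>> jog_arm(series=[[[0,0,0.12,0,-2,0,0.05],[0,0,0.24,0,-2,0,0.05],[0,0,0.36,0,-2,0,0.05],[0,0,0.48,0,-2,0,0.05],[0,0,0.6,0,-2,0,0.05]]])

```text
time: 13.25
tool_pos: [0.4434, 0.3448, 0.0844]
tool_rot: [0.394, 0.919, 0.001, 0.001]
contact_force: [0.4, 0.5, 1.5]
finger_gap: 0.0111
grasp_force: 40.0
```

>>> jog_arm(series=[[[0,0,0.12,0,0,0,0.05],[0,0,0.24,0,0,0,0.05],[0,0,0.36,0,0,0,0.05],[0,0,0.48,0,0,0,0.05],[0,0,0.58,0,0,0,0.05]]])

```text
time: 13.75
tool_pos: [0.444, 0.3451, 0.0844]
tool_rot: [0.64, 0.768, 0.002, 0.001]
contact_force: [2.9, 1.1, 0.1]
finger_gap: 0.0108
grasp_force: 39.8
```

>>> jog_arm(series=[[[0,0,0.04,0,0,0,0.05],[0,0,0.06,0,0,0,0.05],[0,0,0.08,0,0,0,0.05],[0,0,0.08,0,0,0,0.05],[0,0,0.08,0,0,0,0.05]]])

```text
time: 14.25
tool_pos: [0.4441, 0.3451, 0.0843]
tool_rot: [0.668, 0.744, 0.002, 0.001]
contact_force: [3.7, 2.9, 5.6]
finger_gap: 0.011
grasp_force: 52.3
```

Run:
```python
from h import *
s=telemetry.observe(); x=R.from_quat(s['tool_rot']).as_matrix()[:,0]
print(s['time'],s['tool_pos'],np.arctan2(x[1],x[0]),s['finger_gap'],s['grasp_force'],s['contact_force'],s['ft_torque'])
```

```text
14.25 [0.44405846 0.34508937 0.08433601] 1.6776965608602195 0.011027907376614441 52.258205936523154 [3.6591859  2.88637115 5.61576902] [ 0.36543894 -0.66994601  1.15323141]
```

The stop is reached: the knob turned 1.26 rad and the torque rose to 1.15 N m. Now I'll let go.

>>> jog_arm(series=[[[0,0,-0.04,0,0,0,1],[0,0,-0.04,0,0,0,1],[0,0,-0.04,0,0,0,1],[0,0,-0.04,0,0,0,1],[0,0,-0.04,0,0,0,1]]])

```text
time: 14.75
tool_pos: [0.4418, 0.3432, 0.0826]
tool_rot: [0.654, 0.756, -0.001, -0.0]
contact_force: [0.3, 0.4, 0.7]
finger_gap: 0.0821
grasp_force: 0.0
```

>>> jog_arm(series=[[[0,0,0,0,0,0,1],[0,0,0,0,0,0,1],[0,0,0,0,0,0,1],[0,0,0,0,0,-10,1],[0,0,0,0,0,-30,1]]])

```text
time: 15.25
tool_pos: [0.4417, 0.3435, 0.1127]
tool_rot: [0.654, 0.756, -0.002, -0.0]
contact_force: [0.1, -0.2, 0.2]
finger_gap: 0.0855
grasp_force: 0.0
```

>>> jog_arm(series=[[[0,0,0,0,0,-40,1],[0,0,0,0,0,-80,1],[0,0,0,0,0,-120,1],[0,0,0,0,0,-150,1],[0,0,0,0,0,-160,1]]])

```text
time: 15.75
tool_pos: [0.4436, 0.345, 0.2778]
tool_rot: [0.654, 0.756, 0.004, 0.001]
contact_force: [-0.0, -0.2, -0.5]
finger_gap: 0.0853
grasp_force: 0.0
```

>>> jog_arm(series=[[[0,0,0,0,0,0,1],[0,0,0,0,0,0,1],[0,0,0,0,0,0,1],[0,0,0,0,0,0,1],[0,0,0,0,0,0,1]]])

```text
time: 16.25
tool_pos: [0.4423, 0.344, 0.2721]
tool_rot: [0.654, 0.756, -0.001, -0.0]
contact_force: [0.0, 0.1, 0.3]
finger_gap: 0.0854
grasp_force: 0.0
```

Run:
```python
from h import *
a=wrist()['pixels'];b=optics.camera('scene')['pixels']
b=cv2.resize(b[130:280,150:450],(560,280),interpolation=cv2.INTER_CUBIC)
cv2.imwrite('pics/f.png',np.vstack([a[:300],b])[:,:,::-1])
s=telemetry.observe();print(s['time'],s['contact_force'],s['tool_pos'])
```

```text
16.35 [-0.99781112  1.1393028  -0.60743146] [0.44249809 0.34408509 0.27261353]
```

View pics/f.png

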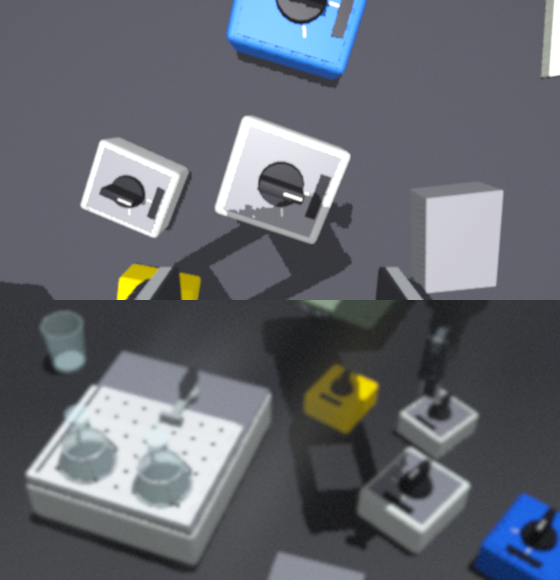

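The start knob's white line (292, 196) points back at its rest tick. The clamp tongue lies over the tray's edge, and the tray hasn't moved.

```bash
python3 -c "
from rig import ticket; print(ticket.job_done())"
```

```text
the job is handed in; nothing more can be done
None
```

I turned the clamp knob to its closed stop, then twisted the start knob to its stop and let it spring back; the last picture shows the tray in place, and I handed the job in (no verdict was returned).

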